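# Dock the gauging carrier and draw the plug gauge to its green band

## Task

Push the gauging carrier along its rail until it snaps past the spring detent and stands against the end stop, with the plug gauge still fully down in it. Then draw the plug gauge straight up until the whole green band shows above the bore but none of the red, without forcing it sideways or taking it out of the bore, and finish while still holding it there, still and upright. Leave the coupling, the oil bottle and the wrench alone.

Things in the scene. Friction and masses are not known exactly. Their poses are not given: they have to be found in the camera images.
- rail: Fixed blue base plate (290 x 90 mm, 10 mm thick, x = -150 to +140 mm) with a steel T-rail along its x axis: flange 36 mm wide, top 24 mm above the table, x = -60 to +105 mm. Origin: on the table, on the rail's centre line; x points along the rail to the red end stop (70 mm wide, 50 mm high, face at x = +105 mm), z up.
- home (a point): Point fixed on the base plate's top (z = 10 mm) at the rail's x = 70 mm, y = 0: where the carrier's origin lies when the carrier is home against the end stop (point and origin coincide). Axes as the rail's.
- ball (a point): Sprung brass detent ball (12 mm across) at the rail's x = 46.5, y = -38, z = 30 mm, in a red housing (44 x 30 mm, 42 mm high) beside the rail. Passing it takes 12 to 20 N of push in all, the carrier's own friction included.
- carrier: Loose aluminium carrier (0.6 to 0.95 kg), captive on the rail, starting 60 to 110 mm short of home. Origin: on the bore's axis at the underside; x to the stop, z up. Block x = -35 to +35 mm, 60 mm wide, top 75.5 mm up. Low tail behind, to x = -77 mm, with a push post. A ridge on its -y side snaps past the detent ball in the last 12 mm; then the ball keeps it home.
- post_back (a point): Centre of the rear face of the carrier's red push post (24 x 24 mm, from 31.5 to 75.5 mm above the carrier's origin), 53.5 mm above and 77 mm behind the carrier's origin. Push here towards the carrier's +x; the post may also be pinched across y.
- mouth (a point): Centre of the bore's mouth on the carrier's top face (brass face ring); z along the bore, up. Bore 25 mm in diameter, 60 mm deep; nothing springs or locks the gauge in it.
- gauge: Loose plug gauge (0.26 to 0.39 kg) standing in the bore: steel plug 24 mm across, 58 mm long; collar 36 mm across, 6 mm thick; black round handle. Origin: on its axis at the collar's underside, at first resting on the mouth; z up. Green band 18 to 30 mm below the origin, red 42 to 56 mm below: drawn up 30 to 42 mm, all the green and no red shows. It drops back if let go.
- grip (a point): Point on the gauge's axis 30 mm above its origin, in the black handle with a yellow top (26 mm in diameter, from 6 to 52 mm above the gauge's origin): a good height to grip.
- coupling: Bystander: loose dark steel pipe coupling standing on the bench, 48 mm in diameter, 40 mm tall; origin at its underside's centre.
- oil: Bystander: loose white oil bottle with a yellow cap, 44 mm in diameter, 110 mm tall; origin at its underside's centre.
- wrench: Bystander: loose wrench lying on the bench, 160 mm long; origin near its middle on the bench.
Not all that is in view belongs to the job. What is shaped like the gauge but orange or pink is not meant.

How it is judged:
By the outcome, as a careful person would: the job done as asked, in the order asked, and still so for the second after the job is handed in, while the arm keeps its last pose, push and grip.
It also fails if it takes over 48 s, if anything falls off the work surface, if the arm or the gripper's body presses on something with over 40 N, if the wrist force passes 120 N, or if a joint passes its speed limit or range.

## Robot

A 6-joint arm with a two-finger parallel gripper is mounted at the origin on the work surface. World frame = base frame: x ahead of the robot, y to its left, z up, the work surface at z = 0. Lengths are in mm, angles in rad, forces in N, time in s.
With the tool pointing down it reaches from about 275 to 750 mm from the base axis. Payload 10.2 kg.
Tool frame: the origin (TCP) lies on the front face of the gripper's body, between the roots of the fingers; the fingertips stand 73 mm ahead of it and the grasp point (between the pads) lies ctrl.grip_depth ahead of it (ctrl.grip_depth is the distance from the TCP to the grasp point, in mm); z points along the fingers, y is the direction in which the jaws open and shut (so a half turn about z gives the same grasp; the last joint's range is limited). The gripper opens to 85 mm and grips with 20 to 120 N. Pads are 22 mm wide; open, the fingers measure 114 mm over their backs; the gripper's body (76 mm by 85 mm) begins 54 mm behind the grasp point. The pads swing forward as they close: fully open they stand 13 mm farther back than shut.
Start: joints at [1.103, 0.313, 1.498, -0, 1.331, -0.223], TCP at [127.253, 509.351, 303.894] pointing down, gripper open.
Joint ranges: [-2.94, 2.94], [-0.97, 2.17], [0.19, 2.56], [-1.23, 4.37], [0.02, 3.11], [-2.88, 2.88]. Speed limits (rad/s): [2.39, 2.39, 3.01, 3.14, 3.14, 3.14].

## Interface

Orientations are given as a unit quaternion [w, x, y, z].
In Python, from rig import readout, capture, ctrl, nets gives the robot as it stands. The module is installed in compiled form; this text tells all that it offers.
- The arm moves only by the tool apply_moves, never from a script. Its argument "targets" is a list of rows, each a list of 4 numbers: the shift along the tool's x, y, z in cm, then the turn about the tool's z in degrees. A call has 1 to 8 rows; each row shifts and turns the commanded pose from where the row before left it, along the tool's axes as they then stand; what a row does not reach is not made up. A row lasts 1/10 s, in which the tool goes at most 50 mm and 8.59 degrees, less where a joint would pass 70% of its speed; a pose out of reach is approached as far as the arm can. A call with a gripper value outside its range is refused whole. "grip" is the finger opening in cm, from 0 to 8.54, set as the call begins (left out, the last holds). The fingers move at their own pace and stop on an object; "force" is the grip in N (left out, the last holds). Time passes only in rows, so rows that do not move let the fingers close. It gives the time, the measured TCP pose, the force and the opening at its end, in the units of the state.
- readout.sense(): the state, without advancing time (a new reading comes with each control period).
- capture(name): name is "scene" or "top"; returns a dict with "img" (420x560x3 uint8, red, green, blue), "fov_y" (degrees; the focal length in pixels is half the picture's height over the tangent of half this angle, whatever the lens; pixels are square), "cx", "cy" (the principal point, pixels), "eye" and "rotation" of the camera in the world. Camera axes: x right, y down, z forward; pixel columns grow to the right and rows downward; lengths in mm; the calibration is good to about 2 mm. A picture is of the moment at which its call begins. There is no depth.
- ctrl.finish_job(): hands the job in, once; it reports no verdict.
Trained networks look in the newest picture that a camera, given by its name, has taken for a name from the list of things; names that differ only in an ending like _2 or _b are one class to them, and where a whole thing is asked for, a point or a joint stands for the part that bears it (a point fixed in the world has none). Each returns a list of dicts, best first, with "score" (0 to 1); they miss things now and then, are a little off and sometimes report something else, mostly with a low value. They report only what shows in the picture. A call takes as long as a camera call. They do not tell look-alikes from the thing itself.
- nets.boxes_of(camera, target): "location" ([column, row] as shares, 0 to 1, of the picture: columns of its width, rows of its height, amid what is visible of it).
The state is a dict: "time_s": time; "joints": joint angles; "dq": joint speeds; "tau": joint torques, N m; "eef_pos": TCP position; "ee_rot": TCP orientation; "force": force on the tool from outside, world axes, zero at the start; "wrist_torque": the same for the moment, N m; "grip_width": opening from 0.0 (shut) to 1.0 (fully open).
Only numpy, scipy, OpenCV 4.12 (cv2) and the standard library are available. Lean on these libraries where they do the work, as an engineer would, in place of code of your own. Each camera call takes 0.05 s, during which the arm holds its last target.

## Working session

There is one attempt and no reset: what is moved stays moved. The work goes in short steps, Python scripts to look and compute and a tool call to move; the robot and the scene stay as the last step left them, time stands still between calls to the robot, and variables do not carry over. Pictures are saved under pics/ and viewed, and the job is handed in when it is done.

Besides the shell and the picture viewer there is one more tool, called after "Emit:" by a JSON object that holds its "method" and its "body", one argument or row to a line. apply_moves: Moves the arm, as the interface text tells. Its arguments: {"type":"object","properties":{"targets":{"type":"array"},"grip":{"type":"number"},"force":{"type":"number"}},"required":["targets"]}

```bash
mkdir -p pics; ls; cat > h.py <<'E'
import numpy as np, cv2
from rig import readout, capture, ctrl, nets
def snap(n,f):
    c=capture(n); cv2.imwrite('pics/'+f,c['img'][:,:,::-1]); return c
E
python3 - <<'E'
from h import *
print(readout.sense(), ctrl.grip_depth)
for n in ('scene','top'):
    c=snap(n,n+'0.png'); print(n,{k:v for k,v in c.items() if k!='img'})
    for t in ('rail','home','ball','carrier','post_back','mouth','gauge','grip','coupling','oil','wrench'):
        print(t,[(round(d['score'],2),[round(d['location'][0]*560),round(d['location'][1]*420)]) for d in nets.boxes_of(n,t)])
E
```

```text
pics
{'time_s': 0.0, 'joints': array([ 1.10259396e+00,  3.13443736e-01,  1.49847953e+00, -4.07974834e-05,
        1.33095211e+00, -2.23390729e-01]), 'dq': array([-7.81806982e-05,  3.39219480e-04, -4.02674920e-04, -1.33197618e-03,
        1.42409802e-03,  5.24090772e-04]), 'tau': array([-8.09455832e-04, -4.12276018e+01, -2.59744513e+01, -2.00084651e-04,
        4.12344365e-03, -2.94915060e-05]), 'eef_pos': array([127.18077649, 509.18502385, 303.32223281]), 'ee_rot': array([-1.98747298e-04,  1.22095529e-01,  9.92518146e-01, -6.10109601e-04]), 'force': array([ 0.89676913, -0.1621839 , -0.18803012]), 'wrist_torque': array([0.01636108, 0.02374977, 0.03071162]), 'grip_width': 1.0006596229091287} 53.900000000000006
scene {'fov_y': 50.115905011238326, 'cx': 278.017666011355, 'cy': 213.54495805883565, 'eye': array([ 779.00026825, -387.9869495 ,  591.35725677]), 'rotation': array([-0.37598386,  0.89168928,  0.22857273, -0.10621144])}
rail [(0.57, [254, 297])]
home [(0.73, [253, 298])]
ball [(0.9, [254, 298])]
carrier [(0.83, [205, 296])]
post_back [(0.38, [204, 295])]
mouth [(0.59, [207, 298])
[... 192 characters left out ...]
nch [(0.62, [320, 245])]
top {'fov_y': 52.43385832272953, 'cx': 273.1708758357654, 'cy': 207.4962789452322, 'eye': array([411.94915202,  72.02998842, 722.53876937]), 'rotation': array([-0.03520974,  0.70691833, -0.70307709,  0.06862481])}
rail [(0.61, [310, 212]), (0.46, [361, 228])]
home [(0.9, [310, 214])]
ball [(0.76, [308, 214])]
carrier [(0.78, [358, 228]), (0.35, [305, 213])]
post_back []
mouth [(0.86, [363, 225])]
gauge [(0.96, [352, 217]), (0.92, [330, 311]), (0.78, [373, 307]), (0.28, [307, 213])]
grip [(0.73, [373, 307]), (0.65, [353, 218]), (0.63, [329, 311])]
coupling [(0.87, [339, 137]), (0.65, [311, 214])]
oil [(0.75, [400, 166]), (0.52, [224, 179])]
wrench [(0.97, [224, 181])]
```

View pics/scene0.png

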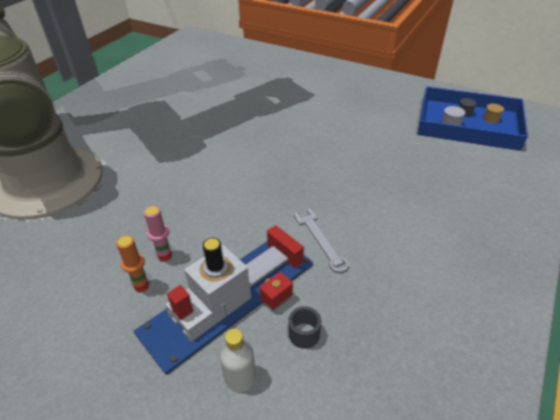

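View pics/top0.png

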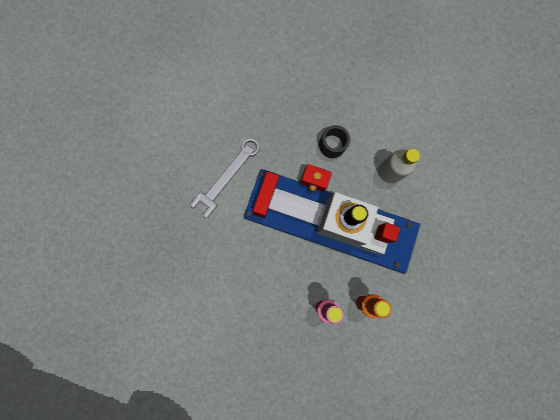

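```bash
python3 - <<'E'
import cv2
a=cv2.imread('pics/scene0.png')[200:400,100:360]; cv2.imwrite('pics/sc0c.png',cv2.resize(a,None,fx=3,fy=3,interpolation=cv2.INTER_CUBIC))
a=cv2.imread('pics/top0.png')[110:340,190:450]; cv2.imwrite('pics/tp0c.png',cv2.resize(a,None,fx=2.5,fy=2.5,interpolation=cv2.INTER_CUBIC))
E
```

```text
(no output)
```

View pics/sc0c.png

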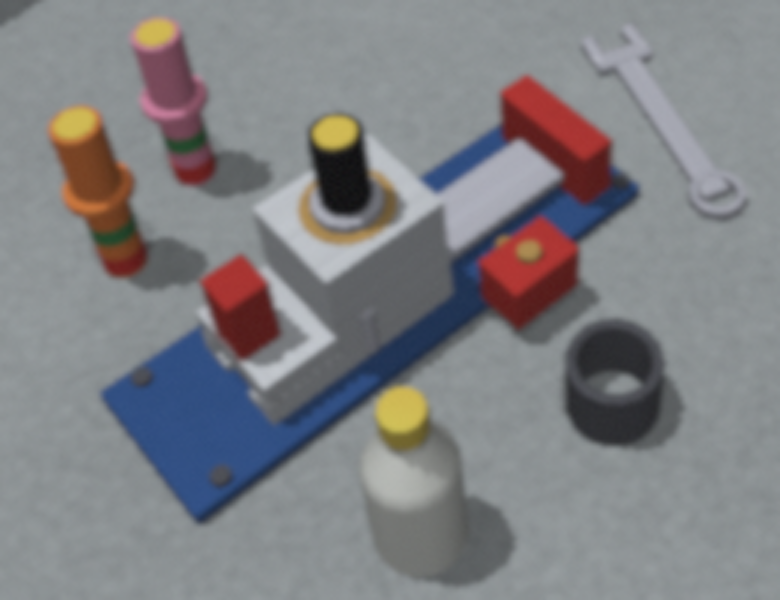

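View pics/tp0c.png

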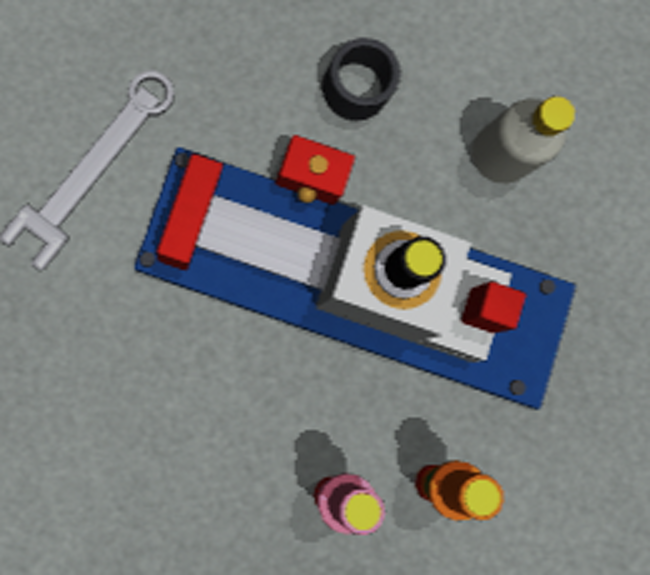

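```bash
cat >> h.py <<'E'
from scipy.spatial.transform import Rotation as R
from scipy.optimize import least_squares
CAM={'scene':(50.115905011238326,278.017666011355,213.54495805883565,[ 779.00026825, -387.9869495 ,  591.35725677],[-0.37598386,  0.89168928,  0.22857273, -0.10621144]),
'top':(52.43385832272953,273.1708758357654,207.4962789452322,[411.94915202,  72.02998842, 722.53876937],[-0.03520974,  0.70691833, -0.70307709,  0.06862481])}
def proj(n,P):
    f,cx,cy,e,q=CAM[n]; f=210/np.tan(np.radians(f/2))
    Rm=R.from_quat(q,scalar_first=True)
    c=Rm.inv().apply(np.atleast_2d(P)-np.array(e))
    return np.c_[cx+f*c[:,0]/c[:,2],cy+f*c[:,1]/c[:,2]]
def ray(n,u,z):
    f,cx,cy,e,q=CAM[n]; f=210/np.tan(np.radians(f/2)); e=np.array(e)
    d=R.from_quat(q,scalar_first=True).apply([(u[0]-cx)/f,(u[1]-cy)/f,1])
    return e+d*(z-e[2])/d[2]
def rail2w(p,P):
    P=np.atleast_2d(np.array(P,float)); c,s=np.cos(p[2]),np.sin(p[2])
    return np.c_[p[0]+c*P[:,0]-s*P[:,1],p[1]+s*P[:,0]+c*P[:,1],P[:,2]]
E
cat > fit.py <<'E'
from h import *
T=[([140,-45,10],[261.2,169.2]),([140,45,10],[244.4,218]),([-150,-45,10],[420.4,224]),([-150,45,10],[406.4,273.6])]
S=[([-150,-45,10],[167.3,373.3]),([-150,45,10],[134.3,331.7]),([140,-45,10],[312.7,262.7])]
for n,u in T: print('top',n,ray('top',u,10).round(1))
for n,u in S: print('scene',n,ray('scene',u,10).round(1))
def res(p,w=('top','scene')):
    r=[]
    for n,L in (('top',T),('scene',S)):
        if n in w: r.append((proj(n,rail2w(p,[a for a,_ in L]))-np.array([b for _,b in L])).ravel())
    return np.concatenate(r)
for w in (('top',),('scene',),('top','scene')):
    best=min((least_squares(res,[400,50,y0],args=(w,)) for y0 in (0,1.5,3,-1.5)),key=lambda s:s.cost)
    print(w,best.x.round(3),best.cost.round(2),best.fun.round(1))
E
python3 fit.py
```

```text
top [140, -45, 10] [583.7  59.   10. ]
top [140, 45, 10] [499.4  86.7  10. ]
top [-150, -45, 10] [ 491.4 -213.7   10. ]
top [-150, 45, 10] [ 407.5 -185.6   10. ]
scene [-150, -45, 10] [ 496.4 -213.6   10. ]
scene [-150, 45, 10] [ 412.  -186.2   10. ]
scene [140, -45, 10] [585.4  56.6  10. ]
('top',) [497.137 -58.705   1.246] 1.37 [-0.3 -0.5 -1.   0.1  0.9 -0.3  0.5  0.6]
('scene',) [500.101 -58.144   1.256] 3.33 [-0.5  0.7 -0.9 -0.   1.6 -1.6]
('top', 'scene') [498.576 -58.355   1.252] 8.95 [-0.9 -0.9 -1.2 -0.3  0.6 -1.7  0.6 -0.8 -1.9  0.1 -1.9 -0.7  0.9 -1.6]
```

```bash
python3 - <<'E'
from h import *
p=[498.5,-58.4,1.252]
def inv(w):
    d=w[:2]-np.array(p[:2]); c,s=np.cos(p[2]),np.sin(p[2]); return np.round([c*d[0]+s*d[1],-s*d[0]+c*d[1]],1)
def t(n,name,u,z):
    o=np.array([190,110]) if n=='top' else np.array([100,200]); k=2.5 if n=='top' else 3
    w=ray(n,o+np.array(u)/k,z); print(n,name,w.round(1),inv(w))
t('top','gtop',(425,257),137.5); t('scene','gtop',(335,133),137.5)
t('top','ring',(402,268),85.5); t('scene','ring',(349,207),85.5)
t('top','blk front -y',(361,206),85.5);t('top','blk back -y',(470,241),85.5);t('top','blk front +y',(334,301),85.5);t('top','blk back +y',(442,336),85.5)
t('scene','blk back -y',(327,279),85.5);t('scene','blk front -y',(445,205),85.5);t('scene','blk back +y',(255,210),85.5);
t('top','post c',(500,305),85.5);t('scene','post c',(235,272),85.5)
t('top','ball',(307,194),30);t('top','stop',(204,157),50);t('top','stop',(222,163),50);t('top','stop',(186,268),50)
t('scene','stop',(505,87),50);t('scene','stop',(608,157),50)
t('top','oilcap',(556,115),110);t('scene','oilcap',(402,410),110);t('top','coupl',(366,75),40)
t('top','orange',(480,497),110);t('top','pink',(362,511),110);
print(R.from_quat(readout.sense()['ee_rot'],scalar_first=True).as_matrix().round(3))
E
```

```text
top gtop [492.3 -77.3 137.5] [-19.9  -0. ]
scene gtop [492.6 -77.  137.5] [-19.5  -0.3]
top ring [492.6 -76.2  85.5] [-18.8   0. ]
scene ring [493.6 -77.5  85.5] [-19.7  -1.3]
top blk front -y [530.6 -51.9  85.5] [ 16.3 -28.4]
top blk back -y [ 509.6 -118.7   85.5] [-53.8 -29.4]
top blk front +y [472.2 -34.3  85.5] [14.6 32.5]
top blk back +y [451.4 -99.6  85.5] [-53.9  31.8]
scene blk back -y [ 508.9 -117.1   85.5] [-52.5 -28.3]
scene blk front -y [533.6 -54.5  85.5] [ 14.7 -32.1]
scene blk back +y [ 454.8 -100.6   85.5] [-53.8  28.3]
top post c [ 470.4 -135.8   85.5] [-82.3   2.4]
scene post c [ 469.2 -134.2   85.5] [-81.2   4.1]
top ball [548.7 -26.6  30. ] [ 45.9 -37.7]
top stop [568.3  42.9  50. ] [118.1 -34.6]
top stop [564.5  31.2  50. ] [105.8 -34.6]
top stop [496.   54.2  50. ] [106.1  37.7]
scene stop [501.3  56.5  50. ] [110.   33.3]
scene stop [575.3  37.7  50. ] [115.3 -42.9]
top oilcap [ 583.  -166.4  110. ] [ -76.1 -114.1]
scene oilcap [ 585.9 -168.3  110. ] [ -77.  -117.5]
top coupl [628.1 -65.8  40. ] [  33.6 -125.4]
top orange [ 358.6 -112.   110. ] [-94.8 116. ]
top pink [351.1 -44.3 110. ] [-32.8 144.4]
[[-0.97   0.242  0.   ]
 [ 0.242  0.97   0.   ]
 [-0.     0.    -1.   ]]
```

Emit:
{"method": "apply_moves", "body": {
  "targets": [
    [0,0,0,8.5],
    [0,0,0,8.5],
    [0,0,0,8.5],
    [0,0,0,8.5],
    [0,0,0,8.5],
    [0,0,0,8.5],
    [0,0,0,8.5],
    [0,0,0,8.5]
  ],
  "grip": 0,
  "force": 60
}}

```text
time_s: 2.0
eef_pos: [127.3, 509.4, 303.9]
ee_rot: [-0.0, 0.659, 0.753, -0.0]
force: [0.0, -0.5, 0.1]
grip_width: 0.005
```

Emit:
{"method": "apply_moves", "body": {
  "targets": [
    [0,0,0,8.5],
    [0,0,0,8.5],
    [0,0,0,8.5],
    [0,0,0,0.8],
    [0,0,0,0]
  ]
}}

```text
time_s: 2.5
eef_pos: [127.2, 509.3, 303.9]
ee_rot: [0.0, 0.81, 0.587, 0.0]
force: [0.1, -0.2, 0.2]
grip_width: 0.001
```

```bash
cat >> h.py <<'E'
P0=[498.5,-58.4,1.251]
def st():
    s=readout.sense(); Rm=R.from_quat(s['ee_rot'],scalar_first=True).as_matrix()
    d=s['eef_pos'][:2]-np.array(P0[:2]); c,q=np.cos(P0[2]),np.sin(P0[2])
    f=s['force']
    print('t',round(s['time_s'],2),'rail xyz',np.round([c*d[0]+q*d[1],-q*d[0]+c*d[1],s['eef_pos'][2]],1),'yaw',np.degrees(np.arctan2(Rm[1,0],Rm[0,0])).round(2),
     'tilt',Rm[:2,2].round(4),'Ftool',(Rm.T@f).round(1),'T',s['wrist_torque'].round(2),'g',round(s['grip_width'],3),'q',s['joints'].round(2))
    return s,Rm
def to(rx,ry,z):
    s,Rm=st(); w=rail2w(P0,[[rx,ry,z]])[0]
    print('tool shift cm',(Rm.T@(w-s['eef_pos'])/10).round(2),'target',w.round(1))
E
python3 -c "
from h import *
to(-125,0,230)"
```

```text
t 2.5 rail xyz [422.2 530.9 303.9] yaw 71.86 tilt [0. 0.] Ftool [-0.2  0.1 -0.2] T [ 0.04  0.05 -0.01] g 0.001 q [ 1.1   0.31  1.5  -0.    1.33  1.42]
tool shift cm [-54.9   52.91   7.39] target [ 459.2 -177.1  230. ]
```

Emit:
{"method": "apply_moves", "body": {
  "targets": [
    [-3.4,3.3,0.4,0],
    [-3.4,3.3,0.4,0],
    [-3.4,3.3,0.4,0],
    [-3.4,3.3,0.4,0],
    [-3.4,3.3,0.4,0],
    [-3.4,3.3,0.4,0],
    [-3.4,3.3,0.4,0],
    [-3.4,3.3,0.4,0]
  ]
}}

```text
time_s: 3.3
eef_pos: [292.7, 166.4, 272.0]
ee_rot: [0.0, 0.81, 0.587, 0.001]
force: [1.4, 1.3, -0.6]
grip_width: -0.001
```

Emit:
{"method": "apply_moves", "body": {
  "targets": [
    [-3.4,3.3,0.4,0],
    [-3.4,3.3,0.4,0],
    [-3.4,3.3,0.4,0],
    [-3.4,3.3,0.4,0],
    [-3.4,3.3,0.4,0],
    [-3.4,3.3,0.4,0],
    [-3.4,3.3,0.4,0],
    [0,0,0,0]
  ]
}}

```text
time_s: 4.1
eef_pos: [438.1, -134.5, 243.1]
ee_rot: [0.0, 0.811, 0.585, -0.0]
force: [-0.2, 0.4, -0.2]
grip_width: 0.0
```

```bash
python3 -c "
from h import *
to(-125,0,118)"
```

```text
t 4.1 rail xyz [-91.2  33.4 243.1] yaw 71.63 tilt [ 0.     -0.0006] Ftool [ 0.3 -0.3  0.2] T [-0.03 -0.01 -0.05] g 0.0 q [-0.55  0.23  1.78 -0.    1.14 -0.23]
tool shift cm [-3.37  3.34 12.52] target [ 459.2 -177.1  118. ]
```

Emit:
{"method": "apply_moves", "body": {
  "targets": [
    [-3.4,3.3,0,0],
    [0,0,4,0],
    [0,0,4,0],
    [0,0,3.5,0],
    [0,0,1,0],
    [0,0,0,0]
  ]
}}

```text
time_s: 4.7
eef_pos: [457.2, -172.6, 118.6]
ee_rot: [-0.001, 0.81, 0.586, -0.0]
force: [0.4, 0.4, -0.5]
grip_width: 0.0
```

```bash
python3 -c "
from h import *
to(-110,0,118)
snap('scene','s1.png');snap('top','t1.png')
import cv2
a=cv2.imread('pics/s1.png')[180:400,80:360]; b=cv2.imread('pics/t1.png')[110:330,200:480]; cv2.imwrite('pics/st1.png',cv2.resize(cv2.vconcat([a,b]),None,fx=1.36,fy=1.36))
"
```

```text
t 4.7 rail xyz [-121.4    3.3  118.6] yaw 71.78 tilt [-0.0016  0.0011] Ftool [0.5 0.2 0.5] T [ 0.02 -0.06  0.01] g 0.0 q [-0.6   0.48  1.81  0.    0.86 -0.28]
tool shift cm [1.14 0.33 0.06] target [ 463.9 -162.8  118. ]
```

View pics/st1.png

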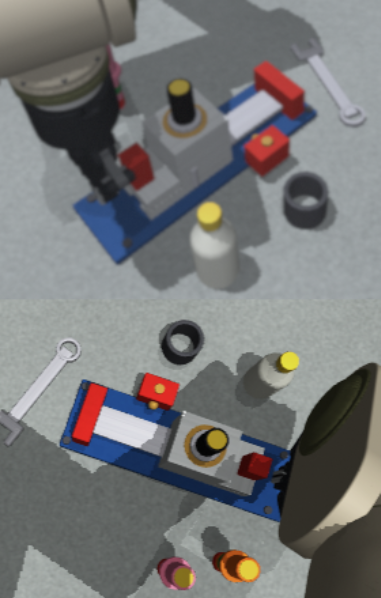

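Emit:
{"method": "apply_moves", "body": {
  "targets": [
    [0.5,0.3,0,0],
    [0.5,0,0,0],
    [0.3,0,0,0],
    [0.3,0,0,0],
    [0,0,0,0]
  ]
}}

```text
time_s: 5.3
eef_pos: [465.6, -158.9, 119.4]
ee_rot: [0.001, 0.811, 0.586, 0.0]
force: [-0.3, -1.8, 2.4]
grip_width: -0.002
```

```bash
python3 -c "
from h import *
st()"
```

```text
t 5.3 rail xyz [-105.8   -0.4  119.4] yaw 71.71 tilt [ 0.001  -0.0013] Ftool [-1.8  0.3 -2.4] T [-0.29 -0.09 -0.01] g -0.002 q [-0.57  0.48  1.8  -0.    0.86 -0.25]
```

Emit:
{"method": "apply_moves", "body": {
  "targets": [
    [0.7,0,0,0],
    [0.8,0,0,0],
    [0.8,0,0,0],
    [0.8,0,0,0],
    [0.8,0,0,0],
    [0.8,0,0,0],
    [0.8,0,0,0],
    [0.5,0,0,0]
  ]
}}

```text
time_s: 6.1
eef_pos: [484.4, -102.5, 119.4]
ee_rot: [0.001, 0.811, 0.586, -0.0]
force: [-3.0, -9.4, 2.1]
grip_width: -0.003
```

```bash
python3 -c "
from h import *
st()"
```

```text
t 6.1 rail xyz [-46.3  -0.5 119.4] yaw 71.71 tilt [ 0.0007 -0.0023] Ftool [-9.8  0.1 -2. ] T [-1.29  0.41 -0.03] g -0.003 q [-0.44  0.48  1.79 -0.    0.86 -0.12]
```

Emit:
{"method": "apply_moves", "body": {
  "targets": [
    [0.4,0,0,0],
    [0.4,0,0,0],
    [0.3,0,0,0],
    [0.3,0,0,0],
    [0.2,0,0,0]
  ]
}}

```text
time_s: 6.6
eef_pos: [489.4, -87.6, 119.4]
ee_rot: [0.001, 0.811, 0.586, -0.0]
force: [-3.3, -9.1, 3.2]
grip_width: 0.004
```

```bash
python3 -c "
from h import *
st()"
```

```text
t 6.6 rail xyz [-30.6  -0.5 119.4] yaw 71.7 tilt [ 0.0006 -0.0023] Ftool [-9.7 -0.3 -3.2] T [-1.4   0.42 -0.01] g 0.004 q [-0.41  0.49  1.79 -0.    0.87 -0.09]
```

Emit:
{"method": "apply_moves", "body": {
  "targets": [
    [0.2,0,0,0],
    [0.2,0,0,0],
    [0.2,0,0,0],
    [0.1,0,0,0]
  ]
}}

```text
time_s: 7.0
eef_pos: [491.1, -81.4, 119.4]
ee_rot: [0.001, 0.811, 0.586, -0.001]
force: [-7.2, -13.3, 5.7]
grip_width: 0.0
```

```bash
python3 -c "
from h import *
st()"
```

```text
t 7.0 rail xyz [-24.1  -0.2 119.4] yaw 71.71 tilt [-0.0009 -0.0029] Ftool [-14.9  -2.7  -5.6] T [-1.88  1.03 -0.01] g 0.0 q [-0.4   0.49  1.79 -0.    0.87 -0.08]
```

Emit:
{"method": "apply_moves", "body": {
  "targets": [
    [0.2,0,0,0],
    [0.2,0,0,0],
    [0.1,0,0,0]
  ]
}}

```text
time_s: 7.3
eef_pos: [493.0, -76.3, 119.4]
ee_rot: [0.001, 0.811, 0.586, -0.001]
force: [-3.6, -9.4, 2.6]
grip_width: -0.001
```

```bash
python3 -c "
from h import *
st()"
```

```text
t 7.3 rail xyz [-18.8  -0.4 119.4] yaw 71.69 tilt [ 0.0001 -0.0023] Ftool [-10.1  -0.4  -2.6] T [-1.37  0.43  0.01] g -0.001 q [-0.39  0.49  1.78 -0.    0.87 -0.07]
```

Emit:
{"method": "apply_moves", "body": {
  "targets": [
    [0.1,0,0,0],
    [0.1,0,0,0]
  ]
}}

```text
time_s: 7.5
eef_pos: [493.6, -74.8, 119.4]
ee_rot: [0.001, 0.81, 0.586, -0.001]
force: [-8.1, -17.4, 4.3]
grip_width: -0.001
```

Emit:
{"method": "apply_moves", "body": {
  "targets": [
    [0.1,0,0,0],
    [0.05,0,0,0]
  ]
}}

```text
time_s: 7.7
eef_pos: [493.6, -74.6, 119.5]
ee_rot: [0.002, 0.81, 0.586, -0.002]
force: [-12.7, -25.0, 7.1]
grip_width: 0.004
```

```bash
python3 -c "
from h import *
st()"
```

```text
t 7.7 rail xyz [-16.9  -0.4 119.5] yaw 71.74 tilt [-0.0015 -0.0053] Ftool [-27.8  -4.2  -6.9] T [-3.59  1.69 -0.01] g 0.004 q [-0.38  0.49  1.78 -0.01  0.87 -0.06]
```

Emit:
{"method": "apply_moves", "body": {
  "targets": [
    [-0.5,0,0,0],
    [-1.5,0,0,0],
    [0,0,-4,0],
    [0,0,-4,0],
    [0,0,-3.8,0],
    [0,0,0,0]
  ],
  "grip": 0
}}

```text
time_s: 8.3
eef_pos: [489.1, -91.2, 241.5]
ee_rot: [0.004, 0.811, 0.586, 0.002]
force: [0.2, 0.6, -0.7]
grip_width: 0.001
```

```bash
python3 -c "
from h import *
st()
snap('scene','s2.png');snap('top','t2.png')
import cv2
a=cv2.imread('pics/s2.png')[180:380,100:360]; b=cv2.imread('pics/t2.png')[110:310,200:460]; cv2.imwrite('pics/s2c.png',cv2.resize(a,None,fx=3,fy=3));cv2.imwrite('pics/t2c.png',cv2.resize(b,None,fx=3,fy=3))
"
```

```text
t 8.3 rail xyz [-34.1  -1.4 241.5] yaw 71.69 tilt [ 0.0081 -0.0032] Ftool [ 0.6 -0.   0.7] T [-0.01 -0.04 -0.03] g 0.001 q [-0.42  0.31  1.67  0.    1.15 -0.1 ]
```

View pics/s2c.png

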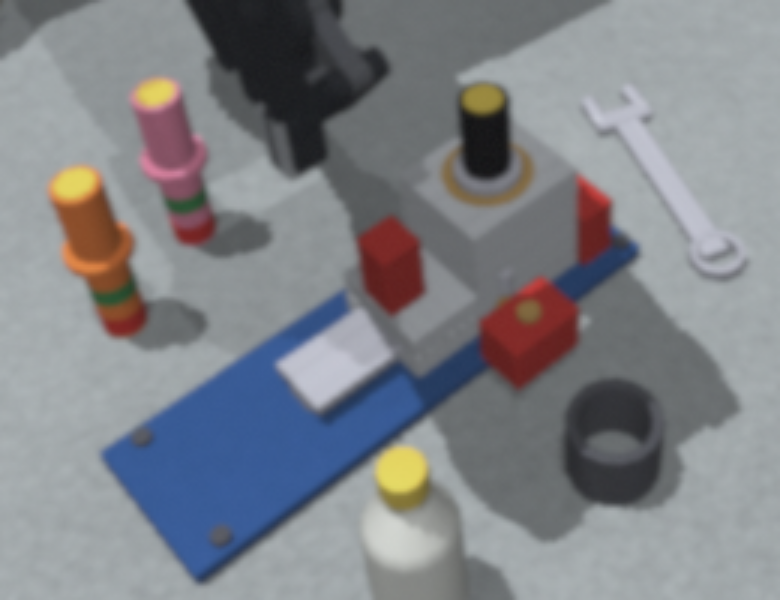

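View pics/t2c.png

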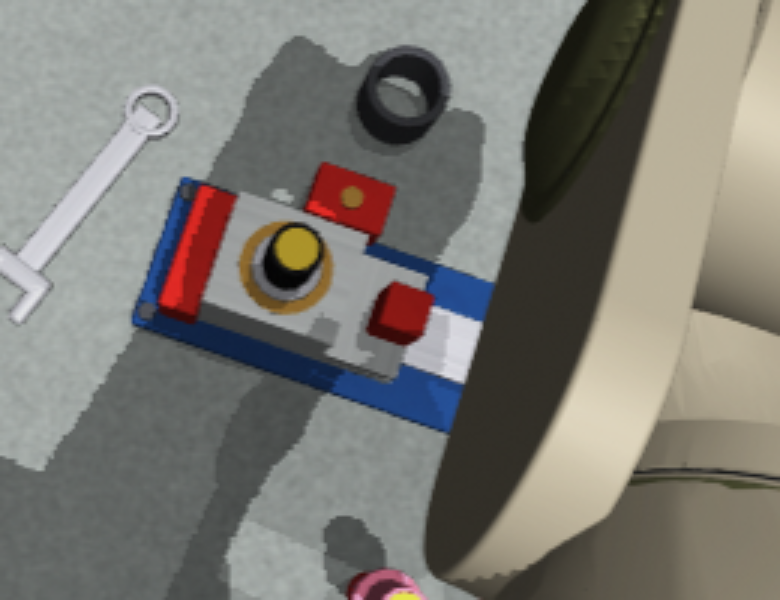

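```bash
python3 - <<'E'
from h import *
def inv(w):
    d=w[:2]-np.array(P0[:2]); c,s=np.cos(P0[2]),np.sin(P0[2]); return np.round([c*d[0]+s*d[1],-s*d[0]+c*d[1]],1)
for n,u,z in (('top',(200+298/3,110+249/3),137.5),('scene',(100+483/3,180+99/3),137.5),('top',(200+286/3,110+266/3),85.5),('scene',(100+487/3,180+170/3),85.5)):
    w=ray(n,u,z); print(n,w.round(1),inv(w))
to(70,0,241)
E
```

```text
top [519.5   7.8 137.5] [69.4  0.8]
scene [520.5   7.6 137.5] [69.6 -0.1]
top [520.3   8.2  85.5] [70.1  0.3]
scene [519.6   8.7  85.5] [70.4  1.1]
t 8.4 rail xyz [-3.40e+01  1.00e-01  2.37e+02] yaw 71.68 tilt [ 0.0008 -0.    ] Ftool [ 0.1 -0.8  0.4] T [-0.03 -0.05  0.01] g -0.001 q [-0.42  0.31  1.68  0.    1.15 -0.1 ]
tool shift cm [ 1.04e+01  1.00e-02 -3.90e-01] target [520.5   8.1 241. ]
```

Emit:
{"method": "apply_moves", "body": {
  "targets": [
    [3.5,0,0,0],
    [3.5,0,0,0],
    [3,0,0,0],
    [0.4,0,0,0],
    [0,0,0,0]
  ],
  "grip": 5.5,
  "force": 30
}}

```text
time_s: 8.9
eef_pos: [520.1, 8.4, 235.5]
ee_rot: [-0.001, 0.81, 0.586, -0.001]
force: [0.6, -0.4, 0.3]
grip_width: 0.643
```

```bash
python3 -c "
from h import *
to(70,0.3,176); print(ctrl.grip_depth)
snap('scene','s3.png');snap('top','t3.png')
import cv2
a=cv2.imread('pics/s3.png')[150:350,120:380]; cv2.imwrite('pics/s3c.png',cv2.resize(a,None,fx=3,fy=3))
"
```

```text
t 8.9 rail xyz [ 70.2   0.5 235.5] yaw 71.76 tilt [-0.0026  0.0005] Ftool [-0.2  0.7 -0.3] T [-0.01  0.03  0.02] g 0.643 q [-0.21  0.37  1.61 -0.    1.17  0.11]
tool shift cm [-0.01  0.03  5.95] target [520.2   8.1 176. ]
53.900000000000006
```

View pics/s3c.png

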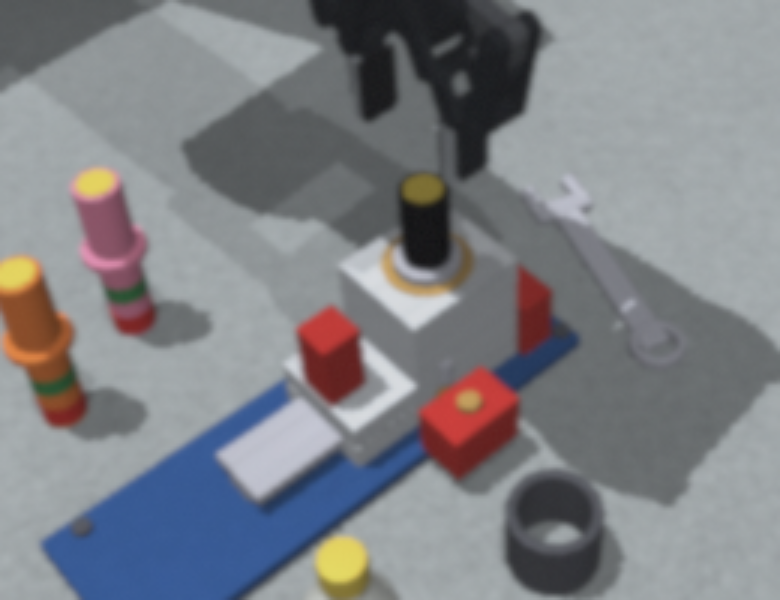

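Emit:
{"method": "apply_moves", "body": {
  "targets": [
    [0,0,2,0],
    [0,0,2,0],
    [0,0,1.4,0],
    [0,0,0.5,0],
    [0,0,0,0]
  ]
}}

```text
time_s: 9.5
eef_pos: [520.2, 7.1, 177.5]
ee_rot: [-0.0, 0.811, 0.585, -0.0]
force: [0.6, -0.1, 1.4]
grip_width: 0.642
```

```bash
python3 -c "
from h import *
to(70,0.3,176)
snap('scene','s4.png');snap('top','t4.png')
import cv2
a=cv2.imread('pics/s4.png')[150:350,120:380]; cv2.imwrite('pics/s4c.png',cv2.resize(a,None,fx=3,fy=3))
"
```

```text
t 9.5 rail xyz [ 69.   -0.  177.5] yaw 71.61 tilt [-0.0012  0.0002] Ftool [ 0.1  0.7 -1.4] T [-0.05  0.01 -0.01] g 0.642 q [-0.21  0.44  1.67 -0.    1.03  0.11]
tool shift cm [ 0.1  -0.03  0.15] target [520.2   8.1 176. ]
```

View pics/s4c.png

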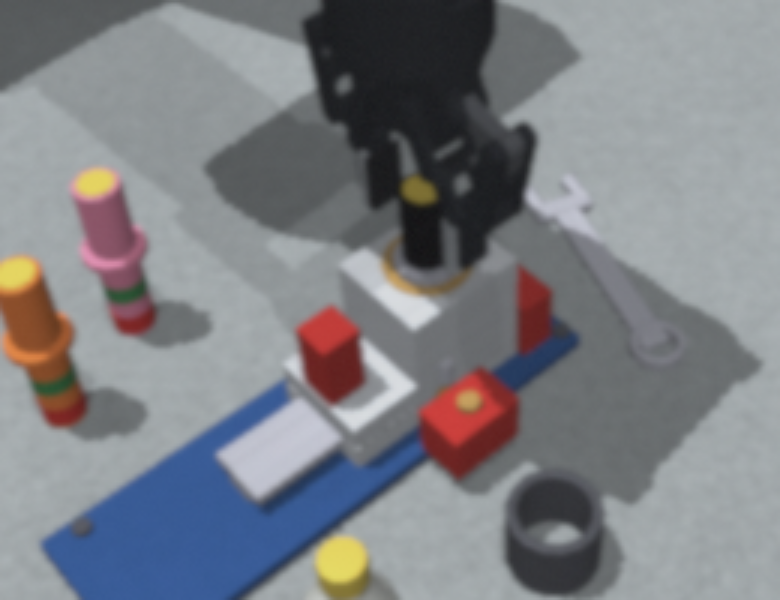

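Emit:
{"method": "apply_moves", "body": {
  "targets": [
    [0.1,0,0,0],
    [0,0,0,0],
    [0,0,0,0],
    [0,0,0,0]
  ],
  "grip": 3.2,
  "force": 20
}}

```text
time_s: 10.0
eef_pos: [520.8, 8.8, 178.1]
ee_rot: [0.0, 0.811, 0.586, 0.0]
force: [-0.4, 0.2, -0.3]
grip_width: 0.373
```

```bash
python3 -c "
from h import *
to(70,0.3,177)
snap('scene','s5.png');snap('top','t5.png')
import cv2
a=cv2.imread('pics/s5.png')[170:270,200:330]; b=cv2.imread('pics/t5.png')[110:310,200:460];cv2.imwrite('pics/s5c.png',cv2.resize(a,None,fx=6,fy=6,interpolation=cv2.INTER_CUBIC)); cv2.imwrite('pics/t5c.png',cv2.resize(b,None,fx=3,fy=3))
"
```

```text
t 10.0 rail xyz [ 7.080e+01 -1.000e-01  1.781e+02] yaw 71.68 tilt [ 0.0003 -0.    ] Ftool [ 0.1 -0.4  0.3] T [ 0.02 -0.01  0.03] g 0.373 q [-0.21  0.44  1.67  0.    1.03  0.11]
tool shift cm [-0.08 -0.04  0.11] target [520.2   8.1 177. ]
```

View pics/s5c.png

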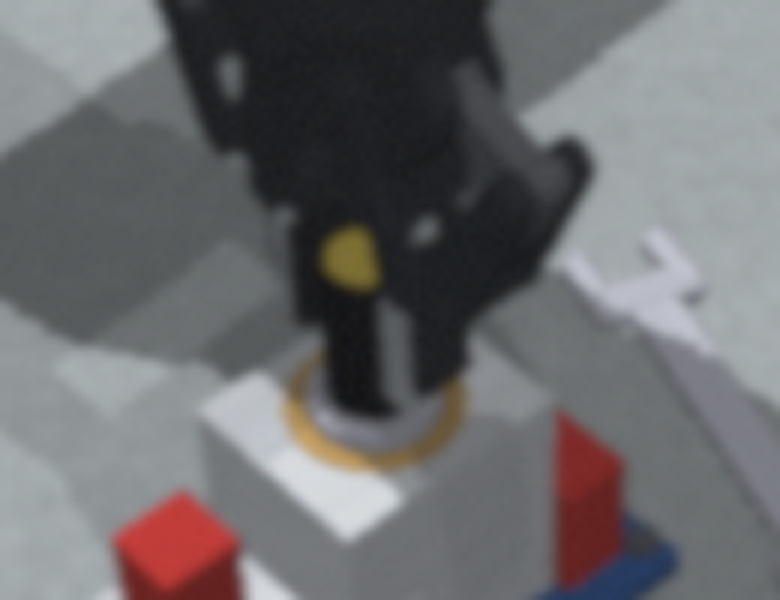

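View pics/t5c.png

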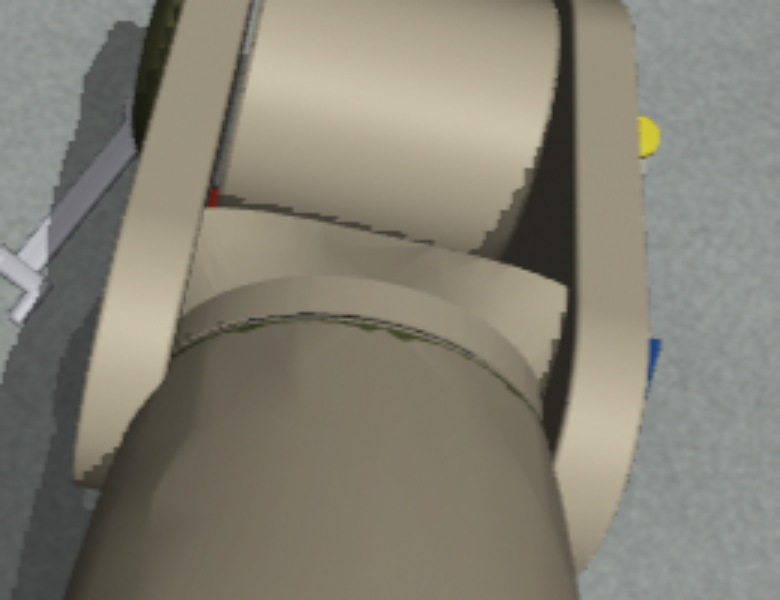

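Emit:
{"method": "apply_moves", "body": {
  "targets": [
    [-0.05,0,0.1,0],
    [0,0,0,0],
    [0,0,0,0]
  ],
  "grip": 2.8
}}

```text
time_s: 10.4
eef_pos: [520.6, 8.2, 176.8]
ee_rot: [-0.0, 0.811, 0.585, -0.0]
force: [-0.7, -0.3, 0.0]
grip_width: 0.332
```

```bash
python3 -c "
from h import *
st()"
```

```text
t 10.4 rail xyz [ 7.020e+01 -1.000e-01  1.768e+02] yaw 71.67 tilt [-0.0001  0.    ] Ftool [-0.5 -0.6 -0. ] T [ 0.03 -0.01 -0.  ] g 0.332 q [-0.21  0.44  1.67 -0.    1.03  0.11]
```

Emit:
{"method": "apply_moves", "body": {
  "targets": [
    [0,0,0,0],
    [0,0,0,0],
    [0,0,0,0]
  ],
  "grip": 2.4
}}

```text
time_s: 10.7
eef_pos: [520.6, 8.2, 177.0]
ee_rot: [0.0, 0.811, 0.585, -0.0]
force: [-1.3, 0.4, 0.9]
grip_width: 0.297
```

```bash
python3 -c "
from h import *
st()"
```

```text
t 10.7 rail xyz [ 7.02e+01 -1.00e-01  1.77e+02] yaw 71.67 tilt [ 0. -0.] Ftool [ 0.  -1.3 -0.9] T [-0.04  0.07 -0.03] g 0.297 q [-0.21  0.44  1.67 -0.    1.03  0.11]
```

Emit:
{"method": "apply_moves", "body": {
  "targets": [
    [0,0,0,0],
    [0,0,0,0],
    [0,0,0,0],
    [0,0,0,0]
  ],
  "grip": 1.5,
  "force": 40
}}

```text
time_s: 11.1
eef_pos: [520.7, 8.2, 177.0]
ee_rot: [0.0, 0.811, 0.585, 0.0]
force: [-1.5, 0.0, 4.4]
grip_width: 0.293
```

```bash
python3 -c "
from h import *
st()"
```

```text
t 11.1 rail xyz [ 7.02e+01 -1.00e-01  1.77e+02] yaw 71.67 tilt [ 0.0001 -0.    ] Ftool [-0.5 -1.4 -4.4] T [ 0.05  0.26 -0.04] g 0.293 q [-0.21  0.44  1.67 -0.    1.03  0.11]
```

Emit:
{"method": "apply_moves", "body": {
  "targets": [
    [0,0,-0.1,0],
    [0,0,-0.2,0],
    [0,0,-0.3,0],
    [0,0,-0.2,0],
    [0,0,0,0]
  ]
}}

```text
time_s: 11.6
eef_pos: [520.8, 8.2, 185.2]
ee_rot: [0.0, 0.811, 0.586, 0.0]
force: [-0.6, 0.0, -2.6]
grip_width: 0.289
```

```bash
python3 -c "
from h import *
st()"
```

```text
t 11.6 rail xyz [ 70.3  -0.2 185.2] yaw 71.68 tilt [ 0.0005 -0.0001] Ftool [-0.2 -0.6  2.6] T [-0.03  0.   -0.04] g 0.289 q [-0.21  0.43  1.66 -0.    1.05  0.11]
```

Emit:
{"method": "apply_moves", "body": {
  "targets": [
    [0,0,-0.3,0],
    [0,0,-0.4,0],
    [0,0,-0.4,0],
    [0,0,-0.3,0],
    [0,0,0,0]
  ]
}}

```text
time_s: 12.1
eef_pos: [520.8, 8.2, 199.5]
ee_rot: [0.0, 0.811, 0.585, 0.0]
force: [-0.0, -0.4, -2.9]
grip_width: 0.292
```

```bash
python3 -c "
from h import *
st()"
```

```text
t 12.1 rail xyz [ 70.2  -0.2 199.5] yaw 71.67 tilt [ 0.001  -0.0002] Ftool [-0.4  0.1  2.9] T [-0.02  0.01 -0.01] g 0.292 q [-0.21  0.41  1.65 -0.    1.08  0.11]
```

Emit:
{"method": "apply_moves", "body": {
  "targets": [
    [0,0,-0.3,0],
    [0,0,-0.4,0],
    [0,0,-0.4,0],
    [0,0,-0.2,0],
    [0,0,-0.1,0],
    [0,0,0,0],
    [0,0,0,0]
  ]
}}

```text
time_s: 12.8
eef_pos: [520.6, 8.2, 212.8]
ee_rot: [-0.0, 0.811, 0.585, -0.0]
force: [0.6, 0.3, -2.8]
grip_width: 0.292
```

```bash
python3 -c "
from h import *
st()
snap('scene','s6.png')
import cv2
a=cv2.imread('pics/s6.png')[150:270,190:340]; cv2.imwrite('pics/s6c.png',cv2.resize(a,None,fx=5,fy=5,interpolation=cv2.INTER_CUBIC))
"
```

```text
t 12.8 rail xyz [ 70.2  -0.  212.8] yaw 71.67 tilt [-0.0002  0.    ] Ftool [0.5 0.5 2.8] T [ 0.01  0.01 -0.02] g 0.292 q [-0.21  0.39  1.64 -0.    1.11  0.11]
```

View pics/s6c.png

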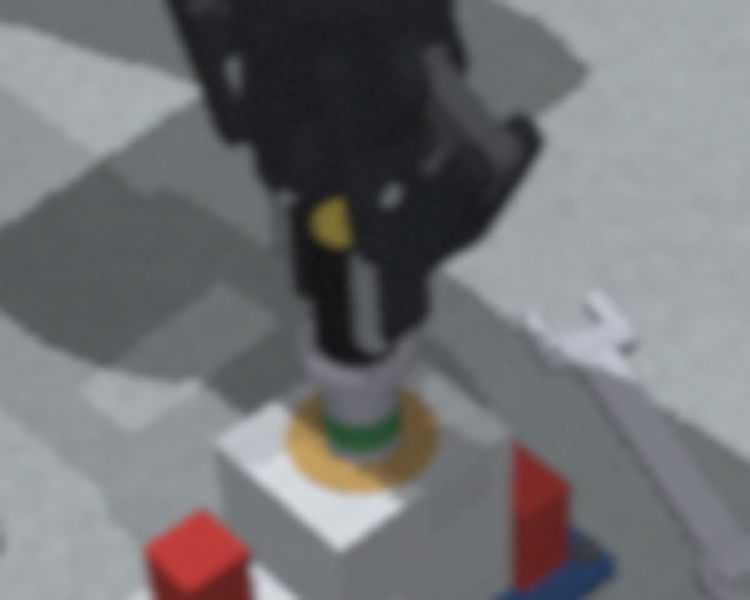

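The scene picture shows the whole green band (crop about 363,435), with a strip of bare steel below it and no red. The carrier's corner is still where it was, against the stop. I'm handing the job in.

Emit:
{"method": "apply_moves", "body": {
  "targets": [
    [0,0,0,0],
    [0,0,0,0],
    [0,0,0,0]
  ]
}}

```text
time_s: 13.15
eef_pos: [520.6, 8.2, 212.9]
ee_rot: [-0.0, 0.811, 0.585, -0.0]
force: [-0.5, 0.6, -2.7]
grip_width: 0.3
```

```bash
python3 -c "
from h import *
st()
print(ctrl.finish_job())"
```

```text
t 13.15 rail xyz [ 7.020e+01 -1.000e-01  2.129e+02] yaw 71.68 tilt [-0.0001 -0.    ] Ftool [ 0.4 -0.7  2.7] T [-0.03 -0.01  0.01] g 0.3 q [-0.21  0.39  1.64 -0.    1.11  0.11]
the job is handed in; nothing more can be done
None
```

The carrier is home against the end stop, and the gauge is drawn up about 36 mm and held there. I handed the job in at 13.2 s on the robot's clock.

- **Push:** I pushed the carrier about 90 mm by its post with closed fingers. The push rose to about 15 N at the detent, dropped to 10 N past it, then climbed to 28 N with no more travel, which is the end stop. Pictures afterwards showed the block against the stop and the gauge still fully down. The gauge's measured position was about 70 mm along the rail, which matches home.
- **Draw:** I gripped the handle at 40 N and lifted straight up. Sideways force stayed under about 1 N during the lift, and the load matched the gauge's weight at about 2.7 N.
- **Last checks:** The scene picture showed the whole green band with bare steel below it and no red. The carrier had not moved, and the arm was still and upright.
- **Not confirmed:** At the end the arm blocked the top camera's view of the carrier, so the final position rests on the scene camera and the arm's own readings. I never touched the coupling, oil bottle or wrench, but I did not measure their positions again at the end.
- **Small disagreement:** The two cameras differed by about 1 to 3 mm, within or near their stated accuracy.

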